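# Load a sample plate under the stage's spring clip

### The job

Load the brass sample plate on the sample stage: with one fingertip hold the red tab of the spring clip right down so that its jaw stands open, and keep it down while the other fingertip pushes the plate along its channel, under the jaw, until it is fully home against the end stop. Then let the tab up, so that the jaw clamps the plate, and move clear. Only press and push: do not lift the plate, and leave the cup, the vial and the tape roll where they stand.

Things in the scene. Friction and masses are not known exactly. Their poses are not given: they have to be found in the camera images.
- stage: Fixed sample stage, grey base 165 x 118 x 8 mm. Origin on the worktop under the channel's centre line; x along the channel, the way the plate is pushed; y left of that, towards the red tab. Aluminium channel floor 22 mm above the worktop, x = -92 to +58 mm, 43 mm wide between guide rails 6 mm high. Hinge line of the clip at y = +36 mm, 34 mm above the worktop; its end posts reach 38 mm.
- plate: Loose brass plate, 60 (x) x 40 (y) x 10 (z) mm, 80 g, with a reddish-brown pellet in its top. Origin: centre of its underside, axes as the stage's. It starts flat in the channel, its front edge 2 to 30 mm short of the closed jaw. Home against the stop, its origin is at x = +20 mm and its rear face at x = -10 mm in the stage frame.
- clip (a joint): Angle (rad) of the spring clip, a rocker hinged along the channel's left side. 0: shut, jaw 5 mm above the channel floor, blocking the plate; about 0.14: jaw resting on the plate; 0.23 or more: open, the plate passes freely; 0.30: tab fully down on its stop. About 2 N on the tab starts it, 5 N holds it fully down; let go, it springs shut.
- clip_tab (a point): Middle of the top of the clip's red tab, 104 mm (stage x = -92 to +12) by 34 mm (stage y = +49 to +83). Press anywhere along it; a pressing fingertip may slide along it. Shut, it slopes up outward by 0.30 rad, this point 35 mm above the worktop; fully down it is level at 25.5 mm: 3.5 mm above the channel floor, 6.5 mm below the plate's top, so a second fingertip at that height meets the plate.
- jaw (a point): Middle of the underside of the clip's jaw, a black rubber pad 14 mm (stage x = +30 to +44) by 12 mm (stage y = -10 to +2) on a steel arm that crosses from the hinge line; shut it is 27 mm above the worktop, open 39 mm, the arm then reaching 53 mm.
- stop (a point): Middle of the lower edge of the end stop's face, on the channel floor (stage x = +50 mm). The stop is dark, 8 mm high, across the channel's far end.
- cup: Empty aluminium pellet cup, 38 mm across, 10 mm high, right of the stage; origin under its centre. To be left alone.
- vial: Glass vial with black cap, 27 mm across, 62 mm high, right of the stage; origin under its centre. To be left alone.
- tape: Roll of tan tape lying flat, 82 mm across, 19 mm high, left of the stage; origin under its centre. To be left alone.
There are look-alikes about, which are no part of the job. Of the things shaped like the plate, the brass one is meant.

How it is judged (in metres and radians):
On the way, in this order (a step that is already met when the one before it is completed fails the run):
1. the clip's tab is held down before the plate is pushed under the jaw (value of joint clip above 0.2 rad and x of plate in the frame of stage below 0.01 m), for 0.1 s.
2. the plate is pushed home against the stop with the tab still held down (x of plate in the frame of stage above 0.017 m and value of joint clip above 0.2 rad), for 0.1 s.
At the end, for the whole second after the job is handed in: The plate lies flat on the channel floor (within 3 mm), within 3 mm of the end stop, at rest, with the clip's jaw resting on it (clip angle between 0.08 and 0.18 rad) (x of plate in the frame of stage above 0.017 m and z of plate in the frame of stage between 0.019 and 0.025 m and value of joint clip between 0.08 and 0.18 rad and linear speed of plate below 0.01 m/s); the robot touches nothing.
It fails at once if the plate is lifted more than 6 mm off the channel floor (z of plate in the frame of stage above 0.028 m).
It fails at once if the pellet cup is moved more than 15 mm (distance of cup from where it was at the start of the episode above 0.015 m).
It fails at once if the vial is moved more than 15 mm (distance of vial from where it was at the start of the episode above 0.015 m).
It fails at once if the tape roll is moved more than 15 mm (distance of tape from where it was at the start of the episode above 0.015 m).
It also fails if it takes over 42 s, if anything falls off the work surface, if the arm or the gripper's body presses on something with over 40 N, if the wrist force passes 120 N, or if a joint passes its speed limit or range.

### The arm

A 7-joint arm with a two-finger parallel gripper is mounted at the origin on a cart in front of the work surface, level with it; the furniture and walls round the work are solid. World frame = base frame: x ahead of the robot, y to its left, z up, the work surface at z = 0. Lengths are in m, angles in degrees, forces in N, time in s.
With the tool pointing down it reaches from about 0.4 to 0.85 m from the base axis. Payload 4.5 kg.
Tool frame: the origin (TCP) lies at the very end of the fingers, on their centre line; the grasp point (between the pads) lies 19 mm behind it (pinch_z is the z of the grasp point in the tool frame, in m); z points along the fingers, y is the direction in which the jaws open and shut (so a half turn about z gives the same grasp; the last joint's range is limited). The gripper opens to 85 mm and grips with 20 to 120 N. Pads are 22 mm wide; open, the fingers measure 114 mm over their backs; the gripper's body (76 mm by 85 mm) begins 54 mm behind the grasp point. The pads swing forward as they close: fully open they stand 13 mm farther back than shut.
Start: joints at [-67.792, 39.483, -11.15, 89.685, 9.013, 51.709, -12.324], TCP at [0.217, 0.586, 0.231] pointing down, gripper open.
Joint ranges: [-172.22, 172.22], [-26.19, 119.32], [-84.43, 86.54], [7.71, 146.69], [-57.33, 237.33], [2.42, 119.75], [-152.13, 152.13]. Speed limits (degrees/s): [147.25, 147.25, 180, 180, 180, 180, 180].

### API

Orientations are given as a 3x3 rotation matrix whose columns are the frame's x, y, z axes.
In Python, from rig import state, capture, job_done, search_frame, place_of, pinch_z gives the robot as it stands.
- The arm moves only by the tool carry_out, never from a script. Its argument "plan" is a list of rows, each a list of 3 entries, a list of its own where there are three numbers: the gripper's target within -1 to 1 (shut at 1, half-way at 0, fully open at -1), then the shift along the tool's x, y, z in mm, then the turn, a rotation vector about the tool's x, y, z in rad. A call has 1 to 8 rows; each row shifts and turns the commanded pose from where the row before left it, along the tool's axes as they then stand; what a row does not reach is not made up. A row lasts 1/10 s, in which the tool goes at most 50 mm and 8.59 degrees, less where a joint would pass 70% of its speed; a pose out of reach is approached as far as the arm can. A call is refused whole if a number of a shift passes 50 or a number of a turn 0.15, either way. A call with a gripper value outside its range is refused whole. The fingers move at their own pace and stop on an object; "grip_force" is the grip in N (left out, the last holds). Time passes only in rows, so rows that do not move let the fingers close. It gives the time, the measured TCP pose, the force and the opening at its end, in the units of the state.
- state(): the state, without advancing time (a new reading comes with each control period).
- capture(name): name is "scene" or "top" or "wrist"; returns a dict with "img" (400x640x3 uint8, red, green, blue), "range_z" (400x640 float32, m along the optical axis (not along the pixel's ray), 0 where there is no reading), "K" (3x3 intrinsics, pixels), "k1" (the pictures are not rectified: a ray, as slopes to the right and down, at radius r is drawn at 1 + k1 r^2 times it, then the intrinsics apply), "cam_to_world" (4x4, takes a point from camera to world coordinates); the wrist camera has in their place "hand_eye" (4x4, takes a point from camera to tool coordinates, whose origin is the TCP and whose axes are the flange's). Camera axes: x right, y down, z forward; pixel columns grow to the right and rows downward; lengths in m; the calibration is good to about 2 mm. A picture is of the moment at which its call begins: read the wrist's pose just before it.
- job_done(): hands the job in, once; it reports no verdict.
Trained networks look in a picture, given as the dict that the camera call returned (one of the last four; its "shot" number tells which), for a name from the list of things; names that differ only in an ending like _2 or _b are one class to them, and where a whole thing is asked for, a point or a joint stands for the part that bears it (a point fixed in the world has none). Each returns a list of dicts, best first, with "confidence" (0 to 1); they miss things now and then, are a little off and sometimes report something else, mostly with a low value. They report only what shows in the picture. A call takes as long as a camera call. They do not tell look-alikes from the thing itself.
- search_frame(picture, label): "xyz" ([x, y, z] in m, in the coordinates of the camera as it stood for that picture, good to about 4 mm: the middle of the surface that is visible of it).
- place_of(picture, label): "xyz" ([x, y, z] in m, in the coordinates of the camera as it stood for that picture, good to about 4 mm: a listed point, or the origin of a listed thing).
The state is a dict: "time": time; "q": joint angles; "qd": joint speeds; "joint_torque": joint torques, N m; "tool_pos": TCP position; "eef_rot": TCP orientation; "ft_force": force on the tool from outside, world axes, zero at the start; "wrist_torque": the same for the moment, N m; "opening": opening from 0.0 (shut) to 1.0 (fully open).
Only numpy, scipy, OpenCV 4.12 (cv2) and the standard library are available. Lean on these libraries where they do the work, as an engineer would, in place of code of your own. Each camera call takes 0.05 s, during which the arm holds its last target. There are 200 camera calls.

## Working session

There is one attempt and no reset: what is moved stays moved. The work goes in short steps, Python scripts to look and compute and a tool call to move; the robot and the scene stay as the last step left them, time stands still between calls to the robot, and variables do not carry over. Pictures are saved under pics/ and viewed, about 8 in all and at most 12, crops included, and the job is handed in when it is done.

Besides the shell and the picture viewer there is one more tool, called by a JSON object that holds its "method" and its "body", one argument or row to a line. carry_out: Moves the arm, as the interface text tells. Its arguments: {"type":"object","properties":{"plan":{"type":"array"},"grip_force":{"type":"number"}},"required":["plan"]}

```bash
mkdir -p pics; ls; cat > h.py <<'E'
import numpy as np, cv2
from rig import *
def save(c,n): cv2.imwrite('pics/'+n,cv2.cvtColor(c['img'],cv2.COLOR_RGB2BGR))
def c2w(c,p,st=None):
    if 'cam_to_world' in c: T=np.array(c['cam_to_world'])
    else:
        A=np.eye(4);A[:3,:3]=np.array(st['eef_rot']);A[:3,3]=st['tool_pos'];T=A@np.array(c['hand_eye'])
    return (T@np.append(p,1))[:3]
def px(c,p):
    x,y=p[0]/p[2],p[1]/p[2];f=1+c['k1']*(x*x+y*y);K=np.array(c['K']);return (K@[x*f,y*f,1])[:2].round()
E
python3 - <<'E'
from h import *
s=state();print({k:np.round(v,3).tolist() for k,v in s.items()});print(pinch_z)
ims=[]
for n in ['scene','top']:
    c=capture(n);save(c,n+'.png');ims.append(c)
    for l in ['stage','plate','clip','clip_tab','jaw','stop','cup','vial','tape']:
        for r in place_of(c,l): print(n,l,round(r['confidence'],2),c2w(c,r['xyz']).round(4),px(c,r['xyz']))
E
```

```text
pics
{'time': 0.0, 'q': [-67.796, 39.534, -11.144, 89.748, 9.01, 51.708, -12.324], 'qd': [-0.098, 0.048, -0.012, -0.037, 0.061, 0.036, 0.065], 'joint_torque': [-0.0, -53.96, -1.267, -15.854, 0.009, 0.009, 0.0], 'tool_pos': [0.216, 0.586, 0.23], 'eef_rot': [[-0.938, 0.346, -0.001], [0.346, 0.938, -0.002], [-0.0, -0.002, -1.0]], 'ft_force': [-0.743, -0.033, 0.333], 'wrist_torque': [0.016, -0.018, -0.005], 'opening': 1.002}
-0.0187
scene stage 0.95 [ 0.5863 -0.0622  0.0038] [326. 258.]
scene plate 0.95 [ 6.423e-01 -1.972e-01 -2.000e-04] [409. 282.]
scene plate 0.65 [ 0.574  -0.0593  0.0215] [320. 251.]
scene plate 0.57 [ 7.635e-01 -1.057e-01  4.000e-04] [409. 232.]Traceback (most recent call last):
  File "<stdin>", line 7, in <module>
ValueError: it knows: clip_tab, cup, jaw, plate, stage, stop, tape, vial
```

```bash
python3 - <<'E'
from h import *
for n in ['scene','top']:
    c=capture(n);save(c,n+'.png')
    for l in ['stage','plate','clip_tab','jaw','stop','cup','vial','tape']:
        for r in place_of(c,l): 
            if r['confidence']>.3: print(n,l,round(r['confidence'],2),c2w(c,r['xyz']).round(4),px(c,r['xyz']))
print(state()['time'])
E
```

```text
scene stage 0.69 [ 0.5879 -0.0614 -0.001 ] [326. 259.]
scene plate 0.78 [ 0.5758 -0.0553  0.0217] [319. 250.]
scene plate 0.75 [ 7.598e-01 -1.056e-01 -4.000e-04] [408. 233.]
scene plate 0.74 [ 0.6408 -0.2018  0.003 ] [411. 282.]
scene clip_tab 0.94 [0.5718 0.0157 0.0335] [290. 228.]
scene clip_tab 0.53 [ 0.555  -0.1385 -0.0017] [345. 289.]
scene jaw 0.57 [ 0.6137 -0.082   0.0296] [346. 244.]
scene stop 0.57 [ 0.6348 -0.0814  0.0246] [354. 242.]
scene stop 0.33 [ 0.5765 -0.056   0.0216] [319. 250.]
scene cup 0.9 [ 0.5528 -0.1387  0.0018] [345. 288.]
scene vial 0.62 [ 0.4921 -0.1177 -0.0026] [307. 300.]
top stage 0.78 [ 0.5826 -0.0633  0.0007] [360. 211.]
top plate 0.97 [ 0.6428 -0.1978 -0.0026] [415. 185.]
top plate 0.7 [ 0.577  -0.0619  0.0205] [360. 212.]
top plate 0.69 [ 7.646e-01 -1.107e-01 -7.000e-04] [377. 137.]
top clip_tab 0.6 [0.5714 0.0131 0.0323] [327. 215.]
top jaw 0.67 [ 0.5814 -0.0629 -0.002 ] [360. 212.]
top jaw 0.62 [ 0.6169 -0.0792  0.0276] [367. 195.]
top jaw 0.33 [0.5709 0.0158 0.0352] [326. 215.]
top stop 0.69 [ 0.632  -0.0807  0.0209] [368. 189.]
top cup 0.6 [ 0.5508 -0.1365  0.0041] [392. 224.]
top vial 0.44 [ 0.4908 -0.1234 -0.0031] [387. 250.]
1.05
```

View pics/scene.png

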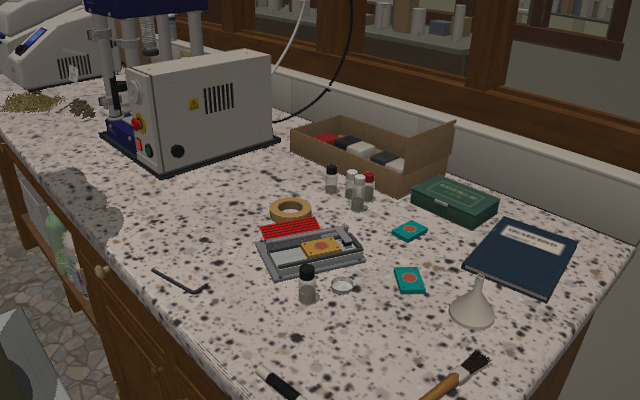

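View pics/top.png

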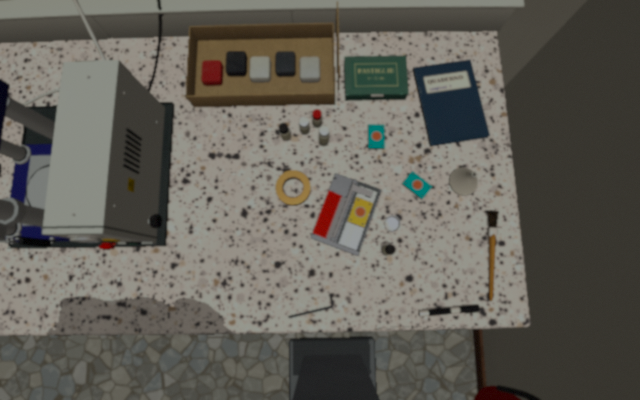

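The brass plate lies in the stage channel at scene (320,250), top (360,212). The look-alikes are the two teal plates at scene (409,231) and (410,280), which are out on the worktop, so the brass one in the channel is meant. Next I refine the stage pose and confirm the choice in a crop.

```bash
cat >> h.py <<'E'
def cloud(c,mask,st=None):
    v,u=np.nonzero(mask&(c['range_z']>0));K=np.array(c['K'])
    p=np.stack([u,v],1).astype(np.float64)[:,None]
    n=cv2.undistortPoints(p,K,np.array([c['k1'],0,0,0,0]))[:,0]
    z=c['range_z'][v,u];P=np.c_[n*z[:,None],z]
    return np.array([c2w(c,q,st) for q in P])
def seg(c):
    h=cv2.cvtColor(c['img'],cv2.COLOR_RGB2HSV).astype(int);H,S,V=h[...,0],h[...,1],h[...,2]
    return ((H<6)|(H>174))&(S>170)&(V>70), (H>14)&(H<30)&(S>130)&(V>70)
def rect(P):
    (cx,cy),(w,h),a=cv2.minAreaRect((P[:,:2]*1000).astype(np.float32));return np.round([cx,cy,w,h,a,np.median(P[:,2])*1000],1)
E
python3 - <<'E'
from h import *
for n in ['scene','top']:
    c=capture(n)
    for nm,m in zip(['red','brass'],seg(c)):
        P=cloud(c,m); k=(abs(P[:,0]-.58)<.1)&(abs(P[:,1]+.04)<.1)&(P[:,2]>.015)&(P[:,2]<.06)
        if nm=='brass': k&=P[:,1]<.0
        P=P[k]; print(n,nm,len(P),rect(P),(np.median(P,0)*1000).round(1))
c=capture('scene');save(c,'x.png');i=cv2.imread('pics/x.png')[190:310,240:440];cv2.imwrite('pics/crop1.png',cv2.resize(i,None,fx=4,fy=4,interpolation=2))
E
```

```text
scene red 755 [571.8  15.4  32.7 102.9  67.8  35.7] [571.   15.3  35.7]
scene brass 448 [575.  -60.5  42.3  60.4  68.4  32.4] [568.6 -64.9  32.4]
top red 548 [573.9  15.1  28.2 100.6  68.5  35.6] [573.   14.9  35.6]
top brass 333 [577.2 -60.1  40.1  56.9  67.9  32.1] [576.7 -59.6  32.1]
```

View pics/crop1.png

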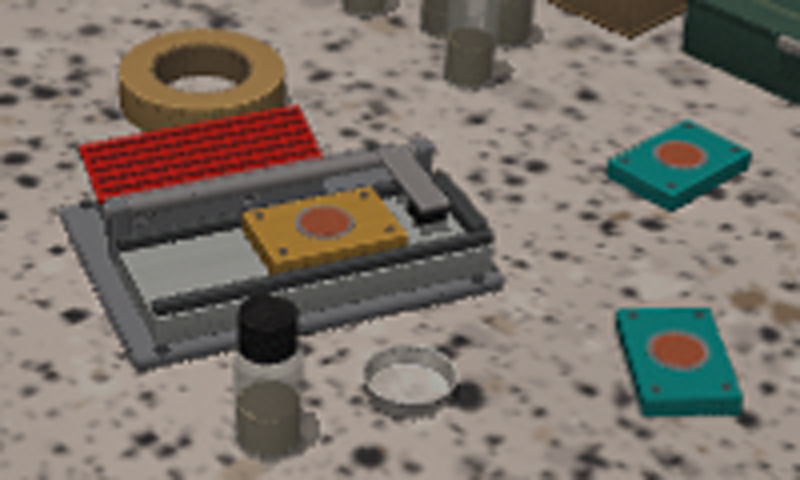

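The crop confirms it: the brass plate at crop (325,228) sits in the channel behind the jaw, and both look-alikes are teal. I put the stage at about (0.585, -0.062) with yaw -22°, and the plate at stage x ≈ -9 mm. The tool is already nearly aligned with the stage.

{"method": "carry_out", "body": {
  "plan": [
    [-0.28,[-32,-28,0],[0,0,0.031]],
    [-0.28,[-32,-28,0],[0,0,0]],
    [-0.28,[-32,-28,0],[0,0,0]],
    [-0.28,[-32,-28,0],[0,0,0]],
    [-0.28,[-32,-28,0],[0,0,0]],
    [-0.28,[-32,-28,0],[0,0,0]],
    [-0.28,[-32,-28,0],[0,0,0]],
    [-0.28,[-32,-28,0],[0,0,0]]
  ]
}}

```text
time: 2.0
tool_pos: [0.3716, 0.2818, 0.2315]
eef_rot: [[-0.927, 0.375, 0.001], [0.375, 0.927, 0.001], [-0.0, 0.001, -1.0]]
ft_force: [0.7, -0.0, 0.2]
opening: 0.641
```

{"method": "carry_out", "body": {
  "plan": [
    [-0.28,[-30,-28,0],[0,0,0]],
    [-0.28,[-30,-28,0],[0,0,0]],
    [-0.28,[-30,-28,0],[0,0,0]],
    [-0.28,[-30,-28,0],[0,0,0]],
    [-0.28,[-30,-28,0],[0,0,0]],
    [-0.28,[-30,-28,0],[0,0,0]],
    [-0.28,[0,0,0],[0,0,0]],
    [-0.28,[0,0,0],[0,0,0]]
  ]
}}

```text
time: 2.8
tool_pos: [0.475, 0.0591, 0.2313]
eef_rot: [[-0.926, 0.378, 0.0], [0.378, 0.926, 0.0], [-0.0, 0.0, -1.0]]
ft_force: [-0.2, 0.2, 0.3]
opening: 0.64
```

{"method": "carry_out", "body": {
  "plan": [
    [-0.28,[-21,-9,20],[0,0,0]],
    [-0.28,[-21,-9,20],[0,0,0]],
    [-0.28,[-21,-9,20],[0,0,0]],
    [-0.28,[-22,-10,20],[0,0,0]],
    [-0.28,[0,0,0],[0,0,0]],
    [-0.28,[0,0,0],[0,0,0]]
  ]
}}

```text
time: 3.4
tool_pos: [0.539, -0.0044, 0.151]
eef_rot: [[-0.928, 0.374, -0.001], [0.374, 0.928, 0.001], [0.002, 0.001, -1.0]]
ft_force: [0.3, 0.6, 0.4]
opening: 0.645
```

```bash
cat > look.py <<'E'
from h import *
import sys
st=state();c=capture('wrist');save(c,sys.argv[1])
R=np.array(st['eef_rot']);print(np.round(st['tool_pos'],4),np.round(st['ft_force'],2),round(st['time'],2))
a=np.radians(-22);ex=np.array([np.cos(a),np.sin(a)]);ey=np.array([-ex[1],ex[0]]);O=np.array([.585,-.0618])
f=lambda p:np.round([(p[:2]-O)@ex*1000,(p[:2]-O)@ey*1000,p[2]*1000],1)
print('tcp stage',f(np.array(st['tool_pos'])))
for l in ['stage','plate','clip_tab','jaw','stop']:
    for r in place_of(c,l):
        if r['confidence']>.3: p=c2w(c,r['xyz'],st);print(l,round(r['confidence'],2),p.round(4),f(p),px(c,r['xyz']))
for nm,m in zip(['red','brass'],seg(c)):
    P=cloud(c,m,st); k=(abs(P[:,0]-.58)<.1)&(abs(P[:,1]+.04)<.1)&(P[:,2]>.015)&(P[:,2]<.06)
    if nm=='brass': k&=P[:,1]<0
    P=P[k]
    if len(P)>20: print(nm,len(P),rect(P),f(np.append(rect(P)[:2]/1000,0)), 'x 1-99%',np.percentile((P[:,:2]-O)@ex*1000,[1,99]).round(1),'y',np.percentile((P[:,:2]-O)@ey*1000,[1,99]).round(1))
E
python3 look.py w1.png
```

```text
[ 0.539  -0.0044  0.151 ] [0.25 0.59 0.41] 3.4
tcp stage [-64.1  36.  151. ]
plate 0.56 [ 0.5785 -0.0581  0.0229] [-7.4  1.  22.9] [283. 250.]
clip_tab 0.77 [0.5737 0.0114 0.0363] [-37.9  63.6  36.3] [356. 223.]
clip_tab 0.49 [ 0.6214 -0.0787  0.0232] [40.1 -2.  23.2] [282. 297.]
jaw 0.86 [ 0.6187 -0.08    0.0203] [38.  -4.2 20.3] [280. 293.]
stop 0.74 [ 0.4915 -0.1157  0.0011] [-66.5 -85.    1.1] [189. 180.]
stop 0.63 [ 0.6302 -0.0797  0.019 ] [48.6  0.4 19. ] [285. 302.]
red 3659 [574.1  16.1  31.1 103.2  68.2  34.3] [-39.3  68.1   0. ] x 1-99% [-90.2  10.8] y [53.  83.2]
brass 2020 [577.6 -58.   39.6  59.4  68.9  31.1] [-8.3  0.8  0. ] x 1-99% [-37.7  20.6] y [-18.4  19.9]
```

View pics/w1.png

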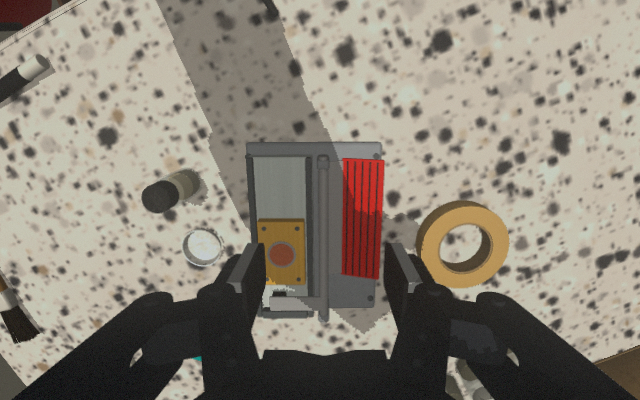

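The wrist view shows the plate at (281,252), the red tab at (362,218), the jaw at (280,295), and fingers straddling as planned. I go down to just above the tab.

{"method": "carry_out", "body": {
  "plan": [
    [-0.28,[0,-2,30],[0,0,0]],
    [-0.28,[0,0,30],[0,0,0]],
    [-0.28,[0,0,30],[0,0,0]],
    [-0.28,[0,0,21],[0,0,0]],
    [-0.28,[0,0,0],[0,0,0]],
    [-0.28,[0,0,0],[0,0,0]]
  ]
}}

```text
time: 4.3
tool_pos: [0.539, -0.0078, 0.0408]
eef_rot: [[-0.927, 0.375, 0.0], [0.375, 0.927, 0.0], [-0.0, 0.0, -1.0]]
ft_force: [0.2, -0.5, 0.3]
opening: 0.64
```

{"method": "carry_out", "body": {
  "plan": [
    [-0.28,[0,0,2],[0,0,0]],
    [-0.28,[0,0,2],[0,0,0]],
    [-0.28,[0,0,0],[0,0,0]]
  ]
}}

```text
time: 4.6
tool_pos: [0.5392, -0.0081, 0.0369]
eef_rot: [[-0.927, 0.375, 0.001], [0.375, 0.927, 0.0], [-0.001, 0.001, -1.0]]
ft_force: [0.0, 0.3, 0.2]
opening: 0.639
```

{"method": "carry_out", "body": {
  "plan": [
    [-0.28,[0,0,2],[0,0,0]],
    [-0.28,[0,0,2],[0,0,0]],
    [-0.28,[0,0,0],[0,0,0]]
  ]
}}

```text
time: 4.9
tool_pos: [0.5387, -0.0081, 0.0321]
eef_rot: [[-0.927, 0.375, -0.0], [0.375, 0.927, 0.0], [0.0, -0.0, -1.0]]
ft_force: [-0.3, 0.5, 0.0]
opening: 0.636
```

{"method": "carry_out", "body": {
  "plan": [
    [-0.28,[0,0,2],[0,0,0]],
    [-0.28,[0,0,2],[0,0,0]],
    [-0.28,[0,0,0],[0,0,0]]
  ]
}}

```text
time: 5.2
tool_pos: [0.5389, -0.0081, 0.0282]
eef_rot: [[-0.927, 0.375, 0.0], [0.375, 0.927, 0.0], [-0.0, 0.0, -1.0]]
ft_force: [-0.5, 0.3, 2.4]
opening: 0.639
```

{"method": "carry_out", "body": {
  "plan": [
    [-0.28,[0,0,2],[0,0,0]],
    [-0.28,[0,0,2],[0,0,0]],
    [-0.28,[0,0,0],[0,0,0]]
  ]
}}

```text
time: 5.5
tool_pos: [0.5388, -0.0085, 0.0242]
eef_rot: [[-0.927, 0.376, -0.0], [0.376, 0.927, -0.0], [-0.0, -0.0, -1.0]]
ft_force: [-0.4, -1.0, 4.8]
opening: 0.634
```

{"method": "carry_out", "body": {
  "plan": [
    [-0.28,[0,0,2],[0,0,0]],
    [-0.28,[0,0,0],[0,0,0]]
  ]
}}

```text
time: 5.7
tool_pos: [0.5387, -0.0088, 0.0223]
eef_rot: [[-0.927, 0.376, -0.0], [0.376, 0.927, -0.001], [-0.0, -0.001, -1.0]]
ft_force: [-0.1, -2.2, 5.1]
opening: 0.641
```

{"method": "carry_out", "body": {
  "plan": [
    [-0.28,[0,0,1.5],[0,0,0]],
    [-0.28,[0,0,0],[0,0,0]]
  ]
}}

```text
time: 5.9
tool_pos: [0.5386, -0.009, 0.0213]
eef_rot: [[-0.927, 0.376, -0.0], [0.376, 0.927, -0.001], [-0.0, -0.001, -1.0]]
ft_force: [-2.2, -2.0, 9.8]
opening: 0.641
```

{"method": "carry_out", "body": {
  "plan": [
    [-0.28,[0,0,1],[0,0,0]],
    [-0.28,[0,0,0],[0,0,0]]
  ]
}}

```text
time: 6.1
tool_pos: [0.5387, -0.0089, 0.021]
eef_rot: [[-0.927, 0.376, 0.0], [0.376, 0.927, -0.001], [-0.001, -0.001, -1.0]]
ft_force: [-2.4, -2.8, 15.8]
opening: 0.638
```

{"method": "carry_out", "body": {
  "plan": [
    [-0.28,[0,0,1],[0,0,0]],
    [-0.28,[0,0,0],[0,0,0]]
  ]
}}

```text
time: 6.3
tool_pos: [0.5387, -0.009, 0.0207]
eef_rot: [[-0.927, 0.376, 0.001], [0.376, 0.927, -0.001], [-0.001, -0.001, -1.0]]
ft_force: [-5.0, -2.9, 22.3]
opening: 0.636
```

```bash
python3 - <<'E'
from h import *
s=state();print(np.round(s['ft_force'],1),np.round(s['wrist_torque'],2))
a=np.radians(-22);ex=np.array([np.cos(a),np.sin(a)]);ey=np.array([-ex[1],ex[0]]);O=np.array([.585,-.0618])
for n in ['scene','top']:
    c=capture(n);P=cloud(c,seg(c)[0]);k=(abs(P[:,0]-.58)<.1)&(abs(P[:,1]+.01)<.07)&(P[:,2]>.01)&(P[:,2]<.06);P=P[k]
    y=(P[:,:2]-O)@ey*1000
    for lo in (50,58,66,74): 
        q=P[(y>lo)&(y<lo+8)];print(n,lo,len(q),(np.median(q[:,2])*1000).round(1) if len(q) else '')
    if n=='scene':
        save(c,'x.png');i=cv2.imread('pics/x.png')[180:300,240:400];cv2.imwrite('pics/crop2.png',cv2.resize(i,None,fx=5,fy=5,interpolation=2))
E
```

```text
[-5.  -2.9 22.3] [-0.    0.77  0.07]
scene 50 21 26.0
scene 58 40 25.8
scene 66 43 26.3
scene 74 22 26.0
top 50 0 
top 58 0 
top 66 0 
top 74 0
```

View pics/crop2.png

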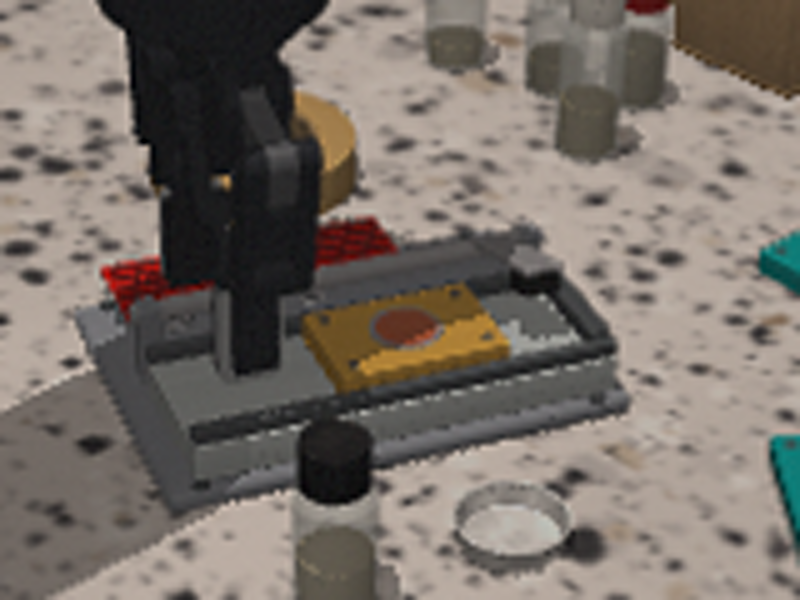

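The crop shows the tab level (26 mm by depth), the jaw raised, and the other fingertip behind the plate at crop (255,345). I ease off slightly and push.

{"method": "carry_out", "body": {
  "plan": [
    [-0.28,[0,0,-1],[0,0,0]],
    [-0.28,[-4,0,0],[0,0,0]],
    [-0.28,[-4,0,0],[0,0,0]],
    [-0.28,[-3,0,0],[0,0,0]],
    [-0.28,[-3,0,0],[0,0,0]],
    [-0.28,[-3,0,0],[0,0,0]],
    [-0.28,[-3,0,0],[0,0,0]],
    [-0.28,[0,0,0],[0,0,0]]
  ]
}}

```text
time: 7.2
tool_pos: [0.5521, -0.0133, 0.0208]
eef_rot: [[-0.928, 0.372, -0.009], [0.372, 0.928, 0.001], [0.009, -0.002, -1.0]]
ft_force: [-11.8, 3.3, 24.2]
opening: 0.642
```

{"method": "carry_out", "body": {
  "plan": [
    [-0.28,[-3,0,0],[0,0,0]],
    [-0.28,[-3,0,0],[0,0,0]],
    [-0.28,[-3,0,0],[0,0,0]],
    [-0.28,[-3,0,0],[0,0,0]],
    [-0.28,[0,0,0],[0,0,0]]
  ]
}}

```text
time: 7.7
tool_pos: [0.5627, -0.017, 0.0209]
eef_rot: [[-0.928, 0.371, -0.01], [0.371, 0.929, 0.002], [0.01, -0.002, -1.0]]
ft_force: [-12.3, 3.2, 25.5]
opening: 0.637
```

```bash
cat > chk.py <<'E'
from h import *
s=state();print(round(s['time'],2),np.round(s['tool_pos'],4),np.round(s['ft_force'],1),np.round(s['wrist_torque'],2))
a=np.radians(-22);ex=np.array([np.cos(a),np.sin(a)]);ey=np.array([-ex[1],ex[0]]);O=np.array([.585,-.0618])
print('tcp',(np.array(s['tool_pos'])[:2]-O)@ex*1000)
c=capture('scene');save(c,'x.png');i=cv2.imread('pics/x.png')[180:300,240:400];cv2.imwrite('pics/crop3.png',cv2.resize(i,None,fx=5,fy=5,interpolation=2))
for nm,m in zip(['red','brass'],seg(c)):
    P=cloud(c,m);k=(abs(P[:,0]-.6)<.1)&(abs(P[:,1]+.03)<.09)&(P[:,2]>.01)&(P[:,2]<.06)
    if nm=='brass':k&=(P[:,1]<-.02)
    P=P[k]
    print(nm,len(P),'z',np.median(P[:,2])*1000,'x',np.percentile((P[:,:2]-O)@ex*1000,[0,2,98,100]).round(1))
E
python3 chk.py
```

```text
7.7 [ 0.5627 -0.017   0.0209] [-12.3   3.2  25.5] [1.6  2.62 0.39]
tcp -37.430735570706005
red 172 z 26.110436927133552 x [-92.6 -92.1 -40.7   9.6]
brass 419 z 32.37573143435962 x [-28.1 -27.7  30.2  31.6]
```

{"method": "carry_out", "body": {
  "plan": [
    [-0.28,[-3,0,-0.7],[0,0,0]],
    [-0.28,[-3,0,-0.3],[0,0,0]],
    [-0.28,[-3,0,0],[0,0,0]],
    [-0.28,[-3,0,0],[0,0,0]],
    [-0.28,[-2,0,0],[0,0,0]],
    [-0.28,[0,0,0],[0,0,0]]
  ]
}}

```text
time: 8.35
tool_pos: [0.5776, -0.0228, 0.0213]
eef_rot: [[-0.928, 0.373, -0.007], [0.373, 0.928, 0.002], [0.007, -0.001, -1.0]]
ft_force: [-8.7, 3.6, 14.8]
opening: 0.639
```

```bash
python3 chk.py
```

```text
8.35 [ 0.5776 -0.0228  0.0213] [-8.7  3.6 14.8] [1.15 1.86 0.3 ]
tcp -21.474842643703052
red 236 z 26.189358927260265 x [-92.6 -92.  -27.3 -15.6]
brass 376 z 32.266126944741735 x [-12.6 -11.9  46.2  47.7]
```

{"method": "carry_out", "body": {
  "plan": [
    [-0.28,[-1.5,0,0],[0,0,0]],
    [-0.28,[-1.5,0,0],[0,0,0]],
    [-0.28,[0,0,0],[0,0,0]]
  ]
}}

```text
time: 8.7
tool_pos: [0.5777, -0.0228, 0.0212]
eef_rot: [[-0.929, 0.371, -0.012], [0.371, 0.929, 0.003], [0.012, -0.002, -1.0]]
ft_force: [-13.4, 5.4, 21.0]
opening: 0.638
```

{"method": "carry_out", "body": {
  "plan": [
    [-0.28,[-1,0,0],[0,0,0]],
    [-0.28,[-1,0,0],[0,0,0]],
    [-0.28,[0,0,0],[0,0,0]]
  ]
}}

```text
time: 9.0
tool_pos: [0.5784, -0.0231, 0.0212]
eef_rot: [[-0.928, 0.372, -0.014], [0.372, 0.928, 0.003], [0.014, -0.002, -1.0]]
ft_force: [-16.2, 6.2, 22.3]
opening: 0.641
```

```bash
python3 chk.py
```

```text
9.0 [ 0.5784 -0.0231  0.0212] [-16.2   6.2  22.3] [1.86 3.25 0.18]
tcp -20.62929238807434
red 237 z 26.15052933783457 x [-92.9 -92.3 -25.6 -14.7]
brass 380 z 32.4389804497458 x [-12.  -11.3  46.5  48.2]
```

View pics/crop3.png

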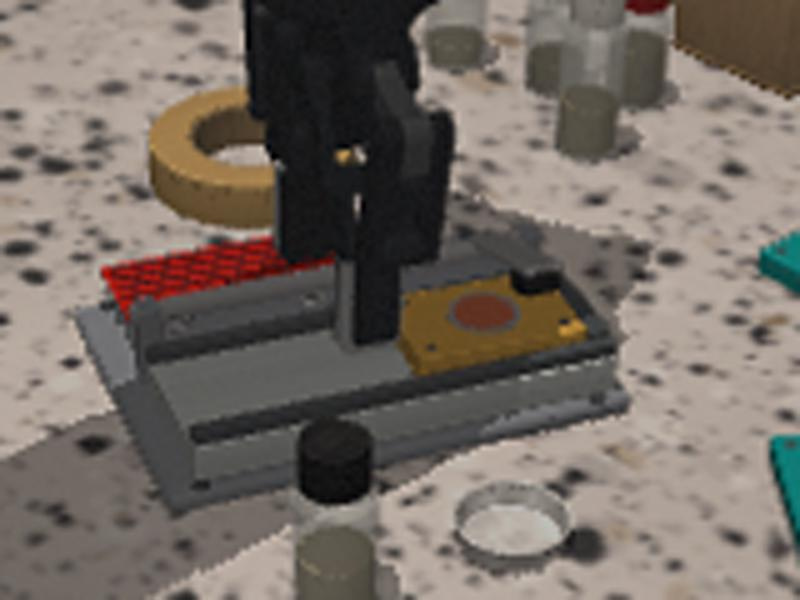

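The plate is under the open jaw and close to the stop. Motion has stalled, so I push harder to make sure it is seated.

{"method": "carry_out", "body": {
  "plan": [
    [-0.28,[-2,0,0],[0,0,0]],
    [-0.28,[-2,0,0],[0,0,0]],
    [-0.28,[-2,0,0],[0,0,0]],
    [-0.28,[0,0,0],[0,0,0]]
  ]
}}

```text
time: 9.45
tool_pos: [0.5785, -0.0232, 0.021]
eef_rot: [[-0.929, 0.37, -0.025], [0.37, 0.929, 0.005], [0.025, -0.005, -1.0]]
ft_force: [-25.2, 10.9, 32.2]
opening: 0.641
```

```bash
python3 chk.py
```

```text
9.45 [ 0.5785 -0.0232  0.021 ] [-25.2  10.9  32.2] [2.81 5.3  0.17]
tcp -20.52654035835844
red 240 z 26.0852790875305 x [-92.8 -91.7 -25.6 -14.4]
brass 378 z 32.34322468832154 x [-12.1 -11.2  46.4  48.5]
```

Force rises with no motion, so the plate is seated. I back away from it with the tab still held, then lift straight up.

{"method": "carry_out", "body": {
  "plan": [
    [-0.28,[4,0,0],[0,0,0]],
    [-0.28,[4,0,0],[0,0,0]],
    [-0.28,[4,0,0],[0,0,0]],
    [-0.28,[4,0,0],[0,0,0]],
    [-0.28,[4,0,0],[0,0,0]],
    [-0.28,[0,0,0],[0,0,0]]
  ]
}}

```text
time: 10.1
tool_pos: [0.5752, -0.0216, 0.0216]
eef_rot: [[-0.927, 0.375, 0.005], [0.375, 0.927, 0.001], [-0.004, 0.002, -1.0]]
ft_force: [2.6, -1.2, 4.6]
opening: 0.645
```

```bash
python3 chk.py
```

```text
10.1 [ 0.5752 -0.0216  0.0216] [ 2.6 -1.2  4.6] [-0.06 -0.41 -0.05]
tcp -24.136527632405766
red 228 z 26.409256403624987 x [-93.  -92.1 -28.1 -18.2]
brass 389 z 32.31267030661089 x [-12.  -11.5  46.   47.8]
```

{"method": "carry_out", "body": {
  "plan": [
    [-0.28,[2,0,-2],[0,0,0]],
    [-0.28,[2,0,-3],[0,0,0]],
    [-0.28,[0,0,-4],[0,0,0]],
    [-0.28,[0,0,-6],[0,0,0]],
    [-0.28,[0,0,-15],[0,0,0]],
    [-0.28,[0,0,-25],[0,0,0]],
    [-0.28,[0,0,-30],[0,0,0]],
    [-0.28,[0,0,-30],[0,0,0]]
  ]
}}

```text
time: 10.95
tool_pos: [0.5687, -0.0205, 0.1375]
eef_rot: [[-0.927, 0.375, -0.001], [0.375, 0.927, -0.0], [0.001, -0.0, -1.0]]
ft_force: [-0.2, 1.2, 0.5]
opening: 0.64
```

{"method": "carry_out", "body": {
  "plan": [
    [-0.28,[30,0,-20],[0,0,0]],
    [-0.28,[30,0,-20],[0,0,0]],
    [-0.28,[30,0,0],[0,0,0]],
    [-0.28,[0,0,0],[0,0,0]],
    [-0.28,[0,0,0],[0,0,0]]
  ]
}}

```text
time: 11.45
tool_pos: [0.4857, 0.0134, 0.1766]
eef_rot: [[-0.927, 0.374, 0.0], [0.374, 0.927, -0.0], [-0.0, 0.0, -1.0]]
ft_force: [0.4, -0.8, -0.5]
opening: 0.644
```

```bash
python3 chk.py; python3 look.py w2.png
```

```text
11.45 [0.4857 0.0134 0.1766] [ 0.4 -0.8 -0.5] [-0.05  0.02 -0.  ]
tcp -120.2833777618907
red 394 z 31.19664431551103 x [-92.7 -91.6   6.8   9.5]
brass 368 z 32.07512105517557 x [-11.9 -11.3  45.8  47.9]
[0.4866 0.0131 0.1764] [-0.42 -0.6  -0.68] 11.5
tcp stage [-119.3   32.6  176.4]
stage 0.56 [ 0.5869 -0.0649  0.001 ] [ 2.9 -2.1  1. ] [291. 287.]
plate 0.57 [ 0.6063 -0.068   0.0253] [22.1  2.2 25.3] [293. 315.]
plate 0.56 [ 0.6421 -0.1979 -0.0056] [ 103.9 -104.8   -5.6] [209. 356.]
clip_tab 0.76 [0.5749 0.0141 0.0324] [-37.8  66.6  32.4] [358. 266.]
clip_tab 0.41 [ 0.639   0.0952 -0.0022] [ -8.7 165.8  -2.2] [445. 275.]
jaw 0.88 [ 0.6192 -0.0805  0.0292] [38.7 -4.5 29.2] [287. 331.]
stop 0.61 [ 0.6284 -0.0771  0.0205] [46.   2.1 20.5] [294. 332.]
red 2423 [574.3  15.5  32.  104.1  68.4  29.7] [-38.9  67.7   0. ] x 1-99% [-90.1  11.1] y [52.4 83.2]
brass 1262 [602.9 -68.8  39.8  60.3  66.3  31. ] [19.2  0.2  0. ] x 1-99% [-10.5  46.6] y [-19.7  19.7]
```

View pics/crop3.png

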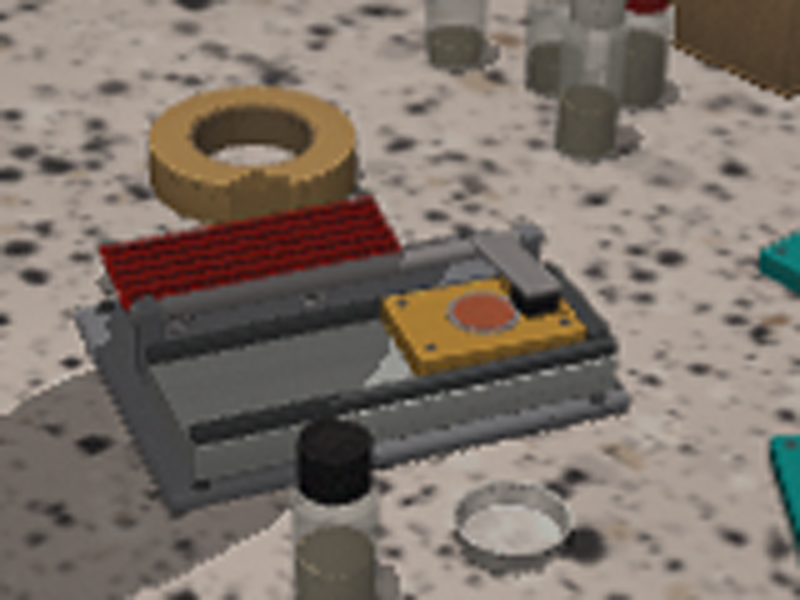

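The crop shows the plate at (480,325) against the stop with the jaw resting on it. The tab is half up: 31 mm, against 35.7 mm shut and 26 mm down, or about 0.14 rad. The vial and cup have not moved. Handing in.

```bash
python3 -c "
from rig import *
print(job_done())"
```

```text
the job is handed in; nothing more can be done
None
```

The brass plate is loaded: it sits home against the end stop with the clip's jaw resting on it, and the arm is clear. I handed the job in at about 11.5 s of the 42 s allowed; no verdict is reported.

- **Pressing and pushing:** one fingertip pressed the red tab to its stop (level at 26 mm, jaw open). With the tab held down, the other fingertip pushed the plate about 28 mm under the jaw. At the end the force rose with no further motion, so I took it as seated. I then backed off the plate, let the tab up and lifted clear.
- **Plate position:** the wrist camera's colour and depth measurement puts the plate origin at stage x ≈ +19 mm, with its rear face at about -10.5 mm and its top at 31–32 mm, so it is flat.
- **Clip:** the tab is about half up, at 31 mm in the scene view, which I estimate as about 0.14 rad.
- **Contact and other items:** the wrist force is about zero. The cup, vial and tape look undisturbed in the last picture, but I did not measure them again.
- **Disagreement:** the scene camera put the plate at about +18 mm, 1–1.5 mm less than the wrist camera. It read the plate low by the same amount before the push. The network gave +22 mm, within its 4 mm error.

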